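Slide a loaded board carrier round the tip cleaner and dock it on the test head

ROBOT

A 6-joint arm with a two-finger parallel gripper is mounted at the origin on a cart in front of the work surface, level with it; the furniture and walls round the work are solid. World frame = base frame: x ahead of the robot, y to its left, z up, the work surface at z = 0. Lengths are in m, angles in rad, forces in N, time in s.
With the tool pointing down it reaches from about 0.4 to 0.825 m from the base axis. Payload 7 kg.
Tool frame: the origin (TCP) lies between the finger pads; the fingertips stand 25 mm ahead of it and the grasp point (between the pads) lies 6 mm ahead of it; z points along the fingers, y is the line along which they close (so a half turn about z gives the same grasp; the last joint's range is limited). The gripper opens to 88 mm and grips with 3 to 60 N. Pads are 19 mm wide; open, the fingers measure 130 mm over their backs; the gripper's body (78 mm by 193 mm) begins 47 mm behind the grasp point.
Start: joints at [1.424, 0.359, 0.012, 0, -1.224, -0.288], TCP at [0.284, 0.612, 0.225] pointing down, gripper open.
Joint ranges: [-3.07, 3.07], [-1.43, 2.12], [-1.02, 1.25], [-3.03, 1.67], [-3.05, -0], [-3.03, 3.03]. Speed limits (rad/s): [2.39, 2.39, 3.01, 3.14, 3.14, 3.14].

INTERFACE

Orientations are given as [roll, pitch, yaw] about the fixed x, y, z axes, in that order (R = Rz(yaw) Ry(pitch) Rx(roll)).
In Python, from station import robot, jaws, solver, vision, telemetry gives the robot as it stands. Calls block until the motion is done:
- robot.reach(position, orientation): joint-space move of the TCP to a pose.
- robot.move_l(position, orientation=None, rate=0.15, contact_N=None): straight line of the TCP; orientation=None keeps the orientation; rate is the mean speed in m/s. With contact_N (N) it stops when the force on the tool has changed by that much, and returns True; else False.
- robot.set_joints(angles): joint-space move.
- jaws.gripper_open() and jaws.grab(squeeze=None): open the fingers fully, or close them until they stop; squeeze is the grip in N (None keeps the last).
- robot.sleep(seconds).
- solver.ik(position, orientation): joint angles nearest the present ones, or None.
- vision.camera(name): name is "scene" or "top" or "wrist"; returns a dict with "pixels" (480x640x3 uint8, red, green, blue), "range_z" (480x640 float32, m along the optical axis (not along the pixel's ray), 0 where there is no reading), "fx", "fy", "cx", "cy" (pixels), "k1" (the pictures are not rectified: a ray, as slopes to the right and down, at radius r is drawn at 1 + k1 r^2 times it, then the intrinsics apply), "rvec" (rotation vector, rad) and "tvec" (3), from world to camera coordinates, as OpenCV has them; the wrist camera has in their place "mount" (4x4, takes a point from camera to tool coordinates, whose origin is the TCP and whose axes are the flange's). Camera axes: x right, y down, z forward; pixel columns grow to the right and rows downward; lengths in m; the calibration is good to about 2 mm. A picture is of the moment at which its call begins: read the wrist's pose just before it.
A pose or a line that the arm cannot do raises robot.IKError and nothing moves.
- robot.sign_off(): hands the job in; it is judged then, once.
Trained networks look in the newest picture that a camera, given by its name, has taken for a name from the list of things; names that differ only in an ending like _2 or _b are one class to them, and where a whole thing is asked for, a point or a joint stands for the part that bears it (a point fixed in the world has none). Each returns a list of dicts, best first, with "conf" (0 to 1); they miss things now and then, are a little off and sometimes report something else, mostly with a low value. They report only what shows in the picture. A call takes as long as a camera call. They do not tell look-alikes from the thing itself.
- vision.boxes_of(camera, query): "box" ([left, top, right, bottom] in pixels, round what is visible of it).
- vision.mark_of(camera, query): "xy" ([column, row] in pixels: a listed point, or the origin of a listed thing).
Readings, each from a call of its own:
- telemetry.current_time(): time.
- telemetry.current_joint_positions(): joint angles.
- telemetry.current_joint_vel(): joint speeds.
- telemetry.current_effort(): joint torques, N m.
- telemetry.current_ee_pos(): TCP position.
- telemetry.current_eef_rot(): TCP orientation.
- telemetry.current_force(): force on the tool from outside, world axes, zero at the start.
- telemetry.current_ft_torque(): the same for the moment, N m.
- telemetry.current_gripper_width(): finger opening in m.
- telemetry.current_finger_force(): force on a finger pad.
Only numpy, scipy, OpenCV 4.12 (cv2) and the standard library are available. Lean on these libraries where they do the work, as an engineer would, in place of code of your own. Each camera call takes 0.05 s, during which the arm holds its last target. There are 200 camera calls.

TASK

The white carrier with a circuit board lying loose in its nest has to go on the test head at the back of the aluminium guide rails. Slide it along the bench round the tip cleaner, without touching it and leaving the flux tin and the spout bottle where they are, then push it straight in between the rails until the roller catch snaps in and holds it against the sprung contact pins by itself. Keep the carrier flat on the bench so that the board stays in its nest, and go in gently: never lean on the carrier with more than 24 N.

Things in the scene. Friction and masses are not known exactly. Their poses are not given: they have to be found in the camera images.
- carrier: White board carrier, a loose flat plate 88 mm long (its x), 92 mm wide (its y), 14 mm thick, 0.3 to 0.5 kg, too wide to grasp; its edges are upright faces to push on. Origin: centre of its underside; x points to its front edge, z up. Pushing it along takes 1 to 4 N, more if the fingers also bear down on it. It starts 0.20 to 0.25 m left of the rails' axis, yawed -0.3 to -0.55 rad to the dock.
- slot (a point): Middle of the mouth of the open slot in the carrier's front edge, 44 mm ahead of its origin, 7 mm up; axes as the carrier's. The slot is 29 mm wide and 20 mm deep, with a 7 mm steel dowel at either side of its mouth for the roller catch.
- board: Green populated circuit board, 46 x 62 x 18 mm, lying loose in the carrier's nest with 1.5 to 2.5 mm play on each side; origin at the centre of its underside, 7.5 mm behind the carrier's origin and 6 mm above the bench.
- dock: Fixed aluminium dock: two guide rails 16 mm high, 95 mm apart inside, 1.5 mm play each side for the carrier. Origin: on the bench, midway between the rails' front ends; x along the rails, the way the carrier goes in, front edge first; z up. Pushed off its middle, the carrier can wedge. Rails run from x = 0 to 150 mm; flared lead-ins reach forward to x = -22 mm and outward to y = +-68 mm.
- plate (a point): Top of the dock's 5 mm base plate, at its front edge on the rails' axis, 72 mm behind the dock's origin; axes as the dock's. On the plate is clamped the black test head, 76 mm wide, 34 mm high, farther in or out for each job; its depth is not measured. Docked, the carrier's origin may be anywhere from x = 6 to 22 mm in the dock's frame: feel for it.
- contacts (a joint): How far the carrier has pressed in the head's sprung contact pins (m): 0 free, about 0.0042 held by the catch, 0.0057 at a solid stop 1.5 mm past that. Over the 6 mm before the snap two sprung rollers resist the dowels with up to 5 N besides sliding friction; then they snap behind them and pull the carrier in. Pins push back 1 to 3 N. Let go sooner and nothing holds it.
- tip_cleaner: Fixed obstacle: heavy round black pot with brass wool, 65 mm across, 55 mm high, beside the left lead-in, between the carrier's start and the rails' mouth. Origin: centre of its underside.
- lamp_arm (a point): Point on the solid arm of the magnifier lamp, 0.30 m up, straight ahead of the robot. From the clamp on the bench's front edge, 75 mm nearer the robot and 25 mm to the left, the arm climbs through this point to its elbow, 33 mm forward, 20 mm right and 105 mm up. Its white cord lies on the bench just right of the dock. The work lies left of both; swing the tool past the arm on the robot's side.
- flux_tin: Round flat yellow and white tin, 57 mm across, 21 mm high, loose, on the robot's side of the carrier's way. Origin: centre of its underside.
- spout_bottle: White squeeze bottle with a red spout, 42 mm across, 129 mm high, loose, behind the tip cleaner. Origin: centre of its underside.
Things that resemble listed ones, but are neither listed nor needed, are in the scene too. There is more than one size of the carrier; the one meant has the size given above.

How it is judged:
By the outcome, as a careful person would: the job done as asked, in the order asked, and still so for the second after the job is handed in, with the robot touching nothing.
It also fails if it takes over 72 s, if anything falls off the work surface, if the arm or the gripper's body presses on something with over 40 N, if the wrist force passes 120 N, or if a joint passes its speed limit or range.

## Working session

There is one attempt and no reset: what is moved stays moved. The work goes in short steps, each a Python script; the robot and the scene stay as the last script left them, time stands still between calls to the robot, and variables do not carry over. Pictures are saved under pics/ and viewed, at most 10 in all, crops included, and the job is handed in when it is done.

```bash
ls; mkdir -p pics
cat > h.py <<'E'
import numpy as np, cv2
from station import robot, jaws, solver, vision, telemetry
def save(c,n):
    cv2.imwrite('pics/'+n,c["pixels"][:,:,::-1])
def ray(c,uv):
    d=np.array([(uv[0]-c["cx"])/c["fx"],(uv[1]-c["cy"])/c["fy"]]);s=d.copy()
    for _ in range(20): s=d/(1+c["k1"]*(s@s))
    return np.array([s[0],s[1],1.])
def ext(c):
    R=cv2.Rodrigues(np.array(c["rvec"],float))[0]; return R,np.array(c["tvec"],float).ravel()
def onz(c,uv,z):
    R,t=ext(c); o=-R.T@t; d=R.T@ray(c,uv); return o+d*(z-o[2])/d[2]
def depthpt(c,uv):
    R,t=ext(c); u,v=int(round(uv[0])),int(round(uv[1])); p=c["range_z"][max(0,v-2):v+3,max(0,u-2):u+3]; p=p[p>0]
    if len(p)==0: return None
    return R.T@(ray(c,uv)*np.median(p)-t)
def proj(c,P):
    R,t=ext(c); q=R@np.array(P)+t; x=q[:2]/q[2]; x=x*(1+c["k1"]*(x@x)); return np.array([c["fx"]*x[0]+c["cx"],c["fy"]*x[1]+c["cy"]])
E
python3 - <<'E'
from h import *
np.set_printoptions(precision=3,suppress=True)
for n in ["top","scene"]:
    c=vision.camera(n); save(c,n+"1.png")
    R,t=ext(c); print(n,"cam at",-R.T@t,c["fx"],c["k1"])
    for q in ["carrier","slot","board","dock","plate","tip_cleaner","lamp_arm","flux_tin","spout_bottle"]:
        for r in vision.mark_of(n,q)[:3]:
            z={"slot":.007,"board":.006,"plate":.005,"lamp_arm":.3}.get(q,0)
            print(q,round(r["conf"],2),np.array(r["xy"]),onz(c,r["xy"],z))
E
```

```text
pics
top cam at [0.417 0.156 1.053] 489.88303149049943 -0.01705160018177966
carrier 0.67 [239.7 309.8] [0.36  0.346 0.   ]
slot 0.91 [266.9 227.4] [0.536 0.288 0.007]
slot 0.56 [248.5 317.1] [0.345 0.326 0.007]
board 0.76 [259.7 246.6] [0.495 0.303 0.006]
plate 0.79 [360.9 179.8] [0.639 0.084 0.005]
tip_cleaner 0.59 [311.6 205.8] [0.583 0.192 0.   ]
lamp_arm 0.79 [446.  301.1] [ 0.388 -0.023  0.3  ]
flux_tin 0.58 [303.9 301.2] [0.378 0.209 0.   ]
flux_tin 0.36 [256.4 244.1] [0.501 0.311 0.   ]
spout_bottle 0.6 [278.7 171.1] [0.661 0.264 0.   ]
scene cam at [-0.054 -0.29   0.811] 500.5308406332284 -0.12577697884413194
carrier 0.95 [268.3 282.1] [0.495 0.298 0.   ]
carrier 0.62 [210.1 310. ] [0.354 0.339 0.   ]
slot 0.63 [284.1 271.4] [0.539 0.287 0.007]
slot 0.59 [211.2 316.2] [0.341 0.318 0.007]
board 0.85 [264.6 279.4] [0.492 0.306 0.006]
board 0.52 [260.7 335.9] [0.369 0.201 0.006]
dock 0.26 [268.4 283.7] [0.492 0.294 0.   ]
plate 0.85 [379.9 288.5] [0.631 0.086 0.005]
tip_cleaner 0.68 [328.3 282.9] [0.578 0.19  0.   ]
lamp_arm 0.79 [365.9 276.1] [ 0.389 -0.022  0.3  ]
flux_tin 0.71 [260.9 334.5] [0.375 0.207 0.   ]
spout_bottle 0.86 [323.6 250.4] [0.658 0.266 0.   ]
```

View pics/top1.png

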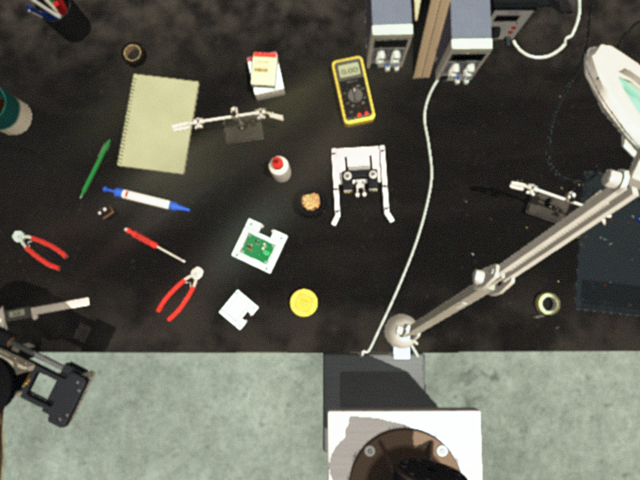

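View pics/scene1.png

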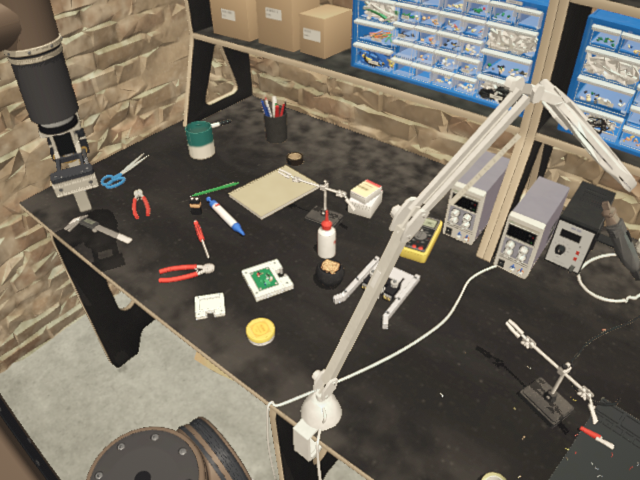

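Top view: the big carrier with the green board is at (260,246), a small empty look-alike at (239,310). The tip cleaner is at (311,205), the bottle at (280,170), the tin at (304,302), and the dock's lead-ins at (335,222) and (392,220). The scene view agrees, with the carrier at (268,280) and the small one at (210,306). Two candidates, then. The one meant is the larger one, since it bears the board. I'll measure it closely with the wrist camera.

```bash
cat >> h.py <<'E'
from scipy.spatial.transform import Rotation as Ro
np.set_printoptions(precision=4,suppress=True)
def wcam():
    p=np.array(telemetry.current_ee_pos()); o=np.array(telemetry.current_eef_rot())
    c=vision.camera("wrist"); T=np.eye(4); T[:3,:3]=Ro.from_euler('xyz',o).as_matrix(); T[:3,3]=p
    W=np.linalg.inv(T@np.array(c["mount"])); c["rvec"]=Ro.from_matrix(W[:3,:3]).as_rotvec(); c["tvec"]=W[:3,3]; return c
E
python3 - <<'E'
from h import *
print(telemetry.current_eef_rot(),telemetry.current_time())
c=vision.camera("wrist"); print(c["mount"],c["fx"],c["k1"])
for p in [(.45,.29,.28),(.5,.10,.28),(.49,.3,.03),(.49,.09,.03)]:
    for y in (-1.57,-.3,0,1.57,1.3,3.1): print(p,y,solver.ik(p,[np.pi,0,y]))
top=vision.camera("top"); big=top["pixels"][130:290,210:430]; 
cv2.imwrite('pics/topcrop.png',cv2.resize(big,None,fx=3.6,fy=3.6,interpolation=cv2.INTER_CUBIC)[:,:,::-1])
E
```

```text
[ 3.1416 -0.     -0.4348] 1.0
[[-0.0006 -0.9543 -0.2988  0.0818]
 [ 1.     -0.0006 -0.0001 -0.0004]
 [-0.0001 -0.2988  0.9543 -0.1592]
 [ 0.      0.      0.      1.    ]] 380.3105579410019 -0.0638248402676692
(0.45, 0.29, 0.28) -1.57 [ 0.9389  0.0953 -0.2072  0.     -1.2683 -0.9381]
(0.45, 0.29, 0.28) -0.3 [ 0.9389  0.0953 -0.2072  0.     -1.2683  0.3319]
(0.45, 0.29, 0.28) 0 [ 0.9389  0.0953 -0.2072  0.     -1.2683  0.6319]
(0.45, 0.29, 0.28) 1.57 [ 0.9389  0.0953 -0.2072  0.     -1.2683  2.2019]
(0.45, 0.29, 0.28) 1.3 [ 0.9389  0.0953 -0.2072  0.     -1.2683  1.9319]
(0.45, 0.29, 0.28) 3.1 [ 0.9389  0.0953 -0.2072 -0.     -1.2683 -2.5513]
(0.5, 0.1, 0.28) -1.57 [ 0.583   0.0508 -0.2562  0.     -1.2638 -0.5822]
(0.5, 0.1, 0.28) -0.3 [ 0.583   0.0508 -0.2562  0.     -1.2638  0.6878]
(0.5, 0.1, 0.28) 0 [ 0.583   0.0508 -0.2562  0.     -1.2638  0.9878]
(0.5, 0.1, 0.28) 1.57 [ 0.583   0.0508 -0.2562  0.     -1.2638  2.5578]
(0.5, 0.1, 0.28) 1.3 [ 0.583   0.0508 -0.2562  0.     -1.2638  2.2878]
(0.5, 0.1, 0.28) 3.1 [ 0.583   0.0508 -0.2562 -0.     -1.2638 -2.1954]
(0.49, 0.3, 0.03) -1.57 [ 0.8897  0.3949 -0.443   0.     -0.7329 -0.8889]
(0.49, 0.3, 0.03) -0.3 [ 0.8897  0.3949 -0.443   0.     -0.7329  0.3811]
(0.49, 0.3, 0.03) 0 [ 0.8897  0.3949 -0.443   0.     -0.7329  0.6811]
(0.49, 0.3, 0.03) 1.57 [ 0.8897  0.3949 -0.443   0.     -0.7329  2.2511]
(0.49, 0.3, 0.03) 1.3 [ 0.8897  0.3949 -0.443   0.     -0.7329  1.9811]
(0.49, 0.3, 0.03) 3.1 [ 0.8897  0.3949 -0.443  -0.     -0.7329 -2.5021]
(0.49, 0.09, 0.03) -1.57 [ 0.5768  0.2936 -0.6132  0.     -0.664  -0.576 ]
(0.49, 0.09, 0.03) -0.3 [ 0.5768  0.2936 -0.6132  0.     -0.664   0.694 ]
(0.49, 0.09, 0.03) 0 [ 0.5768  0.2936 -0.6132  0.     -0.664   0.994 ]
(0.49, 0.09, 0.03) 1.57 [ 0.5768  0.2936 -0.6132  0.     -0.664   2.564 ]
(0.49, 0.09, 0.03) 1.3 [ 0.5768  0.2936 -0.6132  0.     -0.664   2.294 ]
(0.49, 0.09, 0.03) 3.1 [ 0.5768  0.2936 -0.6132 -0.     -0.664  -2.1892]
```

View pics/topcrop.png

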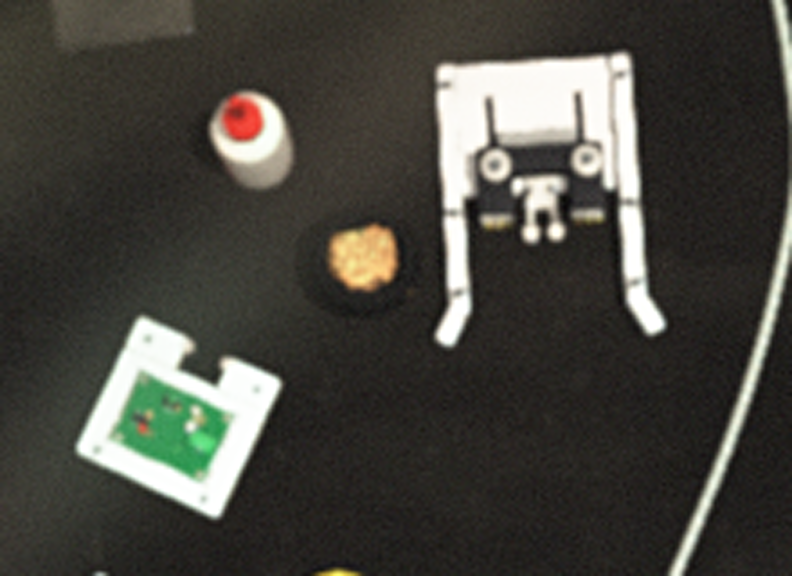

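The crop confirms the carrier: a board in its nest, a slot in the front edge, yaw about -0.42, with the dock near yaw +0.07. Next, wrist-camera measurements from two places.

Run:
```python
from h import *
import pickle
L=[]
for i,p in enumerate([(.47,.24,.2),(.47,.14,.2)]):
    robot.reach(p,[np.pi,0,0]); c=wcam(); L.append(c); save(c,f"w{i}.png")
    for q,z in [("carrier",0),("slot",.007),("board",.006),("dock",0),("plate",.005),("tip_cleaner",0),("flux_tin",0),("spout_bottle",0)]:
        for r in vision.mark_of("wrist",q)[:2]: print(i,q,round(r["conf"],2),np.array(r["xy"]),onz(c,r["xy"],z))
pickle.dump(L,open("w.pkl","wb")); print(telemetry.current_time())
```

```text
0 carrier 0.71 [255.7 176.3] [0.5001 0.2994 0.    ]
0 carrier 0.61 [215.6 307.1] [0.3623 0.3488 0.    ]
0 slot 0.94 [269.9 133.8] [0.5394 0.2837 0.007 ]
0 slot 0.78 [239.8 323.9] [0.3464 0.3227 0.007 ]
0 board 0.55 [247.4 184.3] [0.4935 0.3065 0.006 ]
0 tip_cleaner 0.77 [370.9  77. ] [0.5882 0.1936 0.    ]
0 flux_tin 0.69 [346.3 293.9] [0.3779 0.211  0.    ]
0 spout_bottle 0.43 [372.1  79.1] [0.5865 0.1925 0.    ]
1 carrier 0.91 [125.6 306.3] [0.3626 0.3452 0.    ]
1 carrier 0.85 [147.6 177.5] [0.5    0.3019 0.    ]
1 slot 0.9 [142.9 326.3] [0.3426 0.326  0.007 ]
1 slot 0.72 [159.1 135.3] [0.5393 0.2832 0.007 ]
1 board 0.74 [139.5 185.1] [0.4937 0.308  0.006 ]
1 plate 0.83 [381.6  19.6] [0.6339 0.0847 0.005 ]
1 tip_cleaner 0.71 [253.3  77.6] [0.588  0.1959 0.    ]
1 flux_tin 0.56 [250.4 294.2] [0.3776 0.2095 0.    ]
4.025
```

View pics/w0.png

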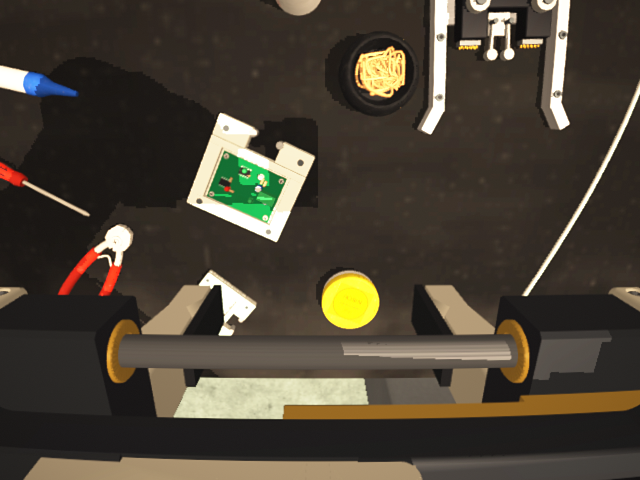

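View pics/w1.png

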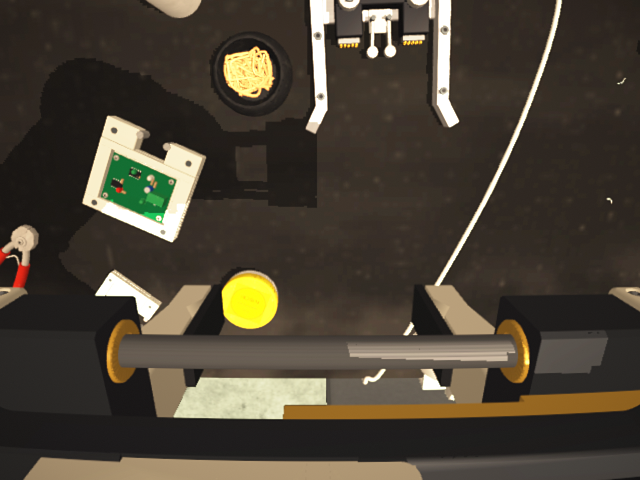

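```bash
cat > fit.py <<'E'
from h import *
import pickle
from scipy.optimize import minimize
def rect(c,z,x0,x1,y0,y1,s=.0003):  # rows: x decreasing, cols: y decreasing
    xs=np.arange(x1,x0,-s); ys=np.arange(y1,y0,-s); X,Y=np.meshgrid(xs,ys,indexing='ij')
    R,t=ext(c); q=np.stack([X,Y,np.full_like(X,z)],-1)@R.T+t; a=q[...,:2]/q[...,2:]; a=a*(1+c["k1"]*(a**2).sum(-1,keepdims=True))
    return cv2.remap(c["pixels"],(a[...,0]*c["fx"]+c["cx"]).astype(np.float32),(a[...,1]*c["fy"]+c["cy"]).astype(np.float32),cv2.INTER_CUBIC)
def carrier_mask(c,uv):
    g=c["pixels"].astype(int); m=(g.max(-1)>95).astype(np.uint8); n,lab,st,_=cv2.connectedComponentsWithStats(m)
    u,v=int(uv[0]),int(uv[1]); w=lab[v-40:v+40,u-40:u+40]; w=w[w>0]; k=np.bincount(w).argmax()
    hull=cv2.convexHull(np.argwhere(lab==k)[:,::-1].astype(np.int32)); return hull[:,0].astype(float)
def boxpts(p):
    x,y,a=p; C=np.array([[sx*.044,sy*.046] for sx in(1,-1) for sy in(1,-1)]); Rm=np.array([[np.cos(a),-np.sin(a)],[np.sin(a),np.cos(a)]])
    C=C@Rm.T+[x,y]; return [(*q,z) for q in C for z in(0.,.014)]
def fill(h):
    S=8; im=np.zeros((480*2,640*2),np.uint8); cv2.fillConvexPoly(im,np.round((h+.5)*2*16).astype(np.int32),1,shift=4); return im
def fitcarrier(cams,p0):
    ms=[fill(carrier_mask(c,proj(c,[p0[0],p0[1],.014]))) for c in cams]
    def cost(p):
        s=0
        for c,m in zip(cams,ms):
            h=cv2.convexHull(np.array([proj(c,q) for q in boxpts(p)],np.float32))[:,0]; s+=(fill(h)!=m).sum()
        return s/4
    r=minimize(cost,p0,method='Nelder-Mead',options=dict(initial_simplex=np.array([p0]*4)+np.vstack([[0,0,0],np.diag([.004,.004,.05])]),xatol=1e-5,fatol=.5))
    return r.x,r.fun
E
python3 - <<'E'
from fit import *
L=pickle.load(open("w.pkl","rb"))
for cs in (L[:1],L[1:],L): print(fitcarrier(cs,[.498,.301,-.42]))
cs=[rect(L[0],.014,.44,.56,.24,.36,.0003),rect(L[1],.016,.5,.66,.0,.17,.0004)]
c=[cv2.resize(x,(400,int(400*x.shape[0]/x.shape[1]))) for x in cs]; h=min(x.shape[0] for x in c)
cv2.imwrite("pics/rect.png",np.hstack([x[:h] for x in c])[:,:,::-1]); print([x.shape for x in c],h)
E
```

```text
(array([ 0.4989,  0.3035, -0.4412]), np.float64(142.75))
(array([ 0.499 ,  0.3034, -0.4383]), np.float64(92.5))
(array([ 0.4988,  0.3036, -0.4361]), np.float64(269.75))
[(401, 400, 3), (377, 400, 3)] 377
```

View pics/rect.png

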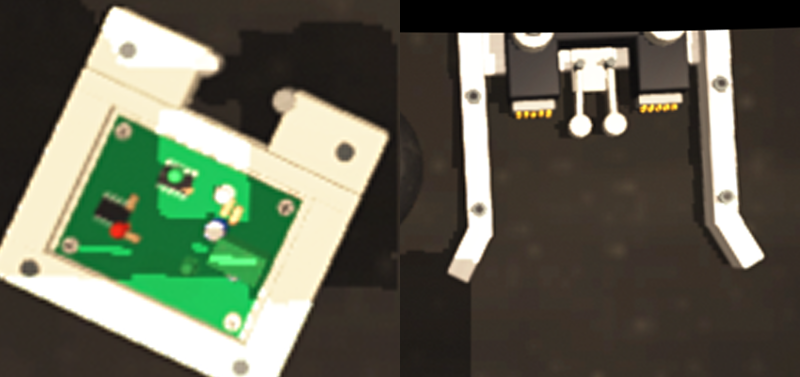

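The rectified views put the carrier at (0.499, 0.3035) with yaw -0.438, and both views agree. The dowels narrow the slot mouth at (218,65)–(273,100), so I'll push with closed fingers rather than grasp. Next I measure the dock's rails from one more view.

```bash
cat >> fit.py <<'E'
def dockfit(c,xr=(.575,.632),zt=.016,yc=.083,yaw=.065,thr=150):
    s=.0002; im=rect(c,zt,xr[0],xr[1],yc-.09,yc+.09,s).astype(int).max(-1); res=[]
    for sgn in (1,-1):
        P=[]
        for i in range(0,im.shape[0],3):
            x=xr[1]-i*s; ymid=yc+(x-.562-.03)*yaw
            ys=ymid+sgn*np.arange(.036,.060,s); j=np.clip(((yc+.09-ys)/s).astype(int),0,im.shape[1]-1); v=im[i,j]
            k=np.where(v>thr)[0]
            if len(k): P.append((x,ys[k[0]]))
        P=np.array(P); 
        for _ in range(4):
            f=np.polyfit(P[:,0],P[:,1],1); e=abs(P[:,1]-np.polyval(f,P[:,0])); P=P[e<=max(2*np.median(e),.0003)]
        res.append(f); 
    return res
E
python3 - <<'E'
from fit import *
L=pickle.load(open("w.pkl","rb"))
jaws.grab(10); robot.reach((.50,.09,.2),[np.pi,0,0]); c=wcam(); L.append(c); pickle.dump(L,open("w.pkl","wb"))
for k in (1,2):
  for thr in (130,200,230):
    a,b=dockfit(L[k],thr=thr); m=(a+b)/2
    print(k,thr,a,b,"width",(np.polyval(a,.6)-np.polyval(b,.6)),"mid y at .56,.63",np.polyval(m,[.56,.63]))
r=vision.mark_of("wrist","plate")[0]; print(r,onz(c,r["xy"],.005)); print([ (r["conf"],onz(c,r["xy"],0)) for r in vision.mark_of("wrist","dock")])
print(telemetry.current_force(),telemetry.current_time(),telemetry.current_gripper_width())
x=cv2.resize(rect(c,.016,.52,.66,.0,.17,.0003),None,fx=1.3,fy=1.3); cv2.imwrite("pics/dock.png",x[:,:,::-1]); print(x.shape)
E
```

```text
1 130 [0.0495 0.1028] [0.0485 0.0095] width 0.0938698616490288 mid y at .56,.63 [0.0836 0.087 ]
1 200 [0.0519 0.1018] [0.0508 0.0075] width 0.09490783047460093 mid y at .56,.63 [0.0834 0.087 ]
1 230 [0.0482 0.1042] [0.0519 0.0066] width 0.09538104647384277 mid y at .56,.63 [0.0834 0.0869]
2 130 [0.0472 0.1028] [0.0409 0.0141] width 0.0924362539193904 mid y at .56,.63 [0.0831 0.0862]
2 200 [0.051  0.1014] [0.0423 0.0127] width 0.09401650322134182 mid y at .56,.63 [0.0832 0.0865]
2 230 [0.0529 0.1008] [0.044  0.0114] width 0.09468762671539974 mid y at .56,.63 [0.0832 0.0866]
{'xy': [317.5, 59.6], 'conf': 0.87} [0.6317 0.0887 0.005 ]
[]
[-0.2193 -0.5424 -0.1998] 5.9417 0.00030185339136944156
(607, 737, 3)
```

View pics/dock.png

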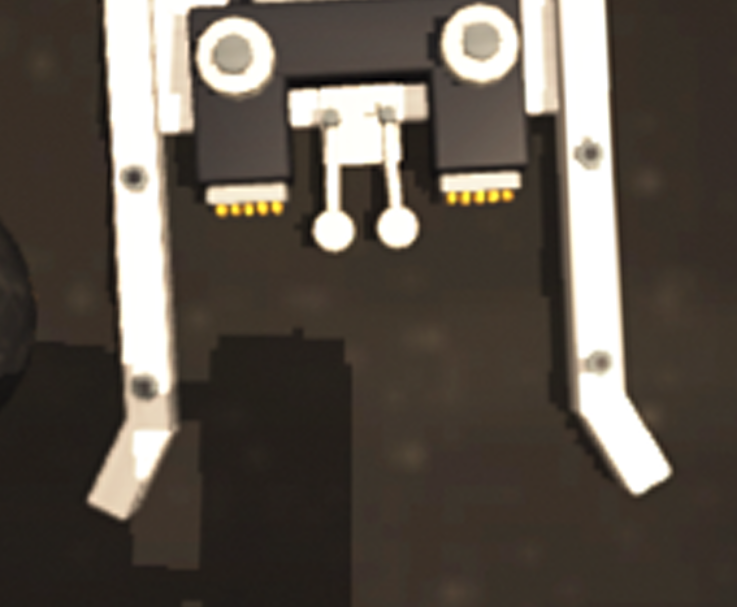

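```bash
cat > p1.py <<'E'
from fit import *
cx,cy,a=.499,.3035,-.438
U=lambda a:(np.array([np.cos(a),np.sin(a)]),np.array([-np.sin(a),np.cos(a)]))
Z=.029
def tool(c,a,off,sh=-.005):
    ex,ey=U(a); return np.r_[c+ex*sh+ey*(.046+off),Z],[np.pi,0,a-np.pi/2]
c=np.array([cx,cy])
p,o=tool(c,a,.035); robot.reach(np.r_[p[:2],.16],o); robot.move_l(p,rate=.12)
t,_=tool(c,a,.0); print("hit",robot.move_l(t,rate=.02,contact_N=1.0)); 
q=np.array(telemetry.current_ee_pos()); off=(q[:2]-c)@U(a)[1]-.046; print(off,telemetry.current_force(),telemetry.current_time())
np.save("off.npy",off)
E
python3 p1.py
```

```text
hit False
8.78266145497783e-05 [0.2197 0.0251 0.4105] 11.1167
```

Run:
```python
from fit import *
c=wcam(); save(c,"w4.png"); print([(r["conf"],onz(c,r["xy"],.007)) for r in vision.mark_of("wrist","slot")],[(r["conf"],onz(c,r["xy"],.006)) for r in vision.mark_of("wrist","board")])
t=vision.camera("top"); print([(r["conf"],onz(t,r["xy"],.007)) for r in vision.mark_of("top","slot")])
print(telemetry.current_ee_pos(),telemetry.current_eef_rot())
```

```text
[(0.76, array([0.3447, 0.3246, 0.007 ]))] [(0.67, array([0.4916, 0.3065, 0.006 ]))]
[(0.96, array([0.339, 0.321, 0.007])), (0.59, array([0.5387, 0.2925, 0.007 ]))]
[0.514  0.3473 0.029 ] [ 3.1416 -0.     -2.0088]
```

View pics/w4.png

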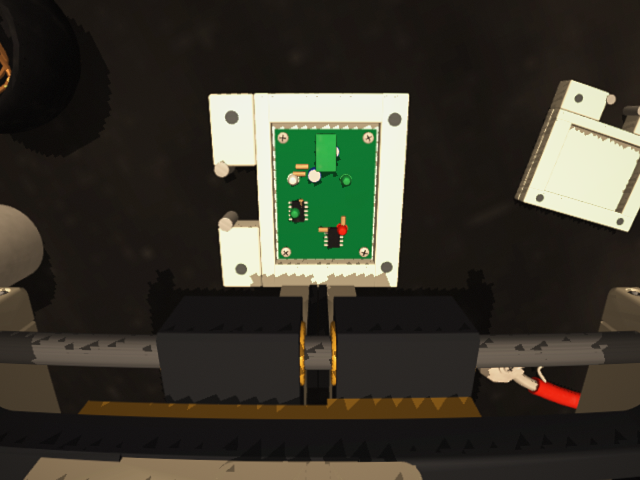

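```bash
cat > p2.py <<'E'
from p1h import *
E
sed -e '/^p,o=/,$d' p1.py > p1h.py
python3 - <<'E'
from p1h import *
t,_=tool(c,a,-.012); print("hit",robot.move_l(t,rate=.015,contact_N=0.8))
q=np.array(telemetry.current_ee_pos()); off=(q[:2]-c)@U(a)[1]-.046; print(off,telemetry.current_force(),telemetry.current_time())
np.save("off.npy",off)
E
```

```text
hit False
-0.011903772838039409 [-0.032   0.4947 -0.6856] 12.3167
```

Run:
```python
from fit import *
c=wcam(); save(c,"w5.png")
import pickle; pickle.dump(c,open("w5.pkl","wb"))
try: print(fitcarrier([c],[.497,.300,-.43]))
except Exception as e: print(e)
t=vision.camera("top"); 
for n,cc in (("top",t),("wrist",c)): print(n,[(r["conf"],onz(cc,r["xy"],.006)) for r in vision.mark_of(n,"board")],[(r["conf"],onz(cc,r["xy"],0)) for r in vision.mark_of(n,"carrier")])
m=[telemetry.current_force() for _ in range(8)]; print(np.mean(m,0),np.std(m,0))
cv2.imwrite("pics/w5c.png",cv2.resize(c["pixels"][70:330,180:440],None,fx=2.2,fy=2.2)[:,:,::-1])
```

```text
(array([ 0.4985,  0.3036, -0.4385]), np.float64(1243.25))
top [(0.76, array([0.4909, 0.3016, 0.006 ]))] [(0.95, array([0.3614, 0.3485, 0.    ])), (0.73, array([0.4942, 0.308 , 0.    ]))]
wrist [(0.84, array([0.4908, 0.3059, 0.006 ]))] [(0.58, array([0.3648, 0.3476, 0.    ]))]
[ 0.6155 -0.3398 -0.0897] [0. 0. 0.]
```

View pics/w5c.png

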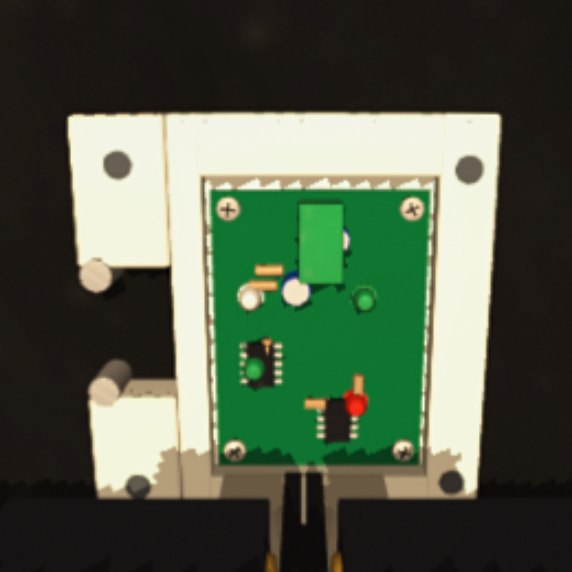

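Run:
```python
import pickle
from h import *
c=pickle.load(open("w5.pkl","rb")); M=np.array(c["mount"])
for u in (296,306,312,318,324,332,342):
    for v in (280,283,286,290,294):
        d=c["range_z"][v,u]; p=M@np.r_[ray(c,(u,v))*d,1]; print(u,v,c["pixels"][v,u],p[:3], "worldz",.029-p[2])
```

```text
296 280 [19 63 29] [ 0.0037 -0.0113  0.0161] worldz 0.012908922862666542
296 283 [120 104  79] [ 0.0006 -0.0115  0.0194] worldz 0.009612138920108041
296 286 [102  87  65] [ 0.0106 -0.0099 -0.0059] worldz 0.034920149847409876
296 290 [106  89  67] [ 0.0105 -0.0097 -0.0099] worldz 0.03891616759172625
296 294 [106  89  67] [ 0.0106 -0.0095 -0.0139] worldz 0.04291368640029736
306 280 [19 62 30] [ 0.0039 -0.0062  0.0156] worldz 0.013411349450150243
306 283 [120 104  80] [ 0.0006 -0.0064  0.0193] worldz 0.009669427409075951
306 286 [101  85  64] [ 0.0108 -0.0055 -0.0064] worldz 0.0354340060750728
306 290 [106  89  66] [ 0.0107 -0.0054 -0.0102] worldz 0.03921223447738842
306 294 [105  89  66] [ 0.0107 -0.0052 -0.0141] worldz 0.043112764949970184
312 280 [18 61 28] [ 0.0041 -0.0032  0.0152] worldz 0.013842226615962409
312 283 [115  99  76] [ 0.0001 -0.0033  0.0204] worldz 0.008623466042530673
312 286 [17 15 14] [ 0.009  -0.0029 -0.0026] worldz 0.031584825232088276
312 290 [18 17 15] [ 0.0093 -0.0028 -0.0073] worldz 0.03631383219630027
312 294 [18 17 16] [ 0.0088 -0.0028 -0.0103] worldz 0.039
[... 794 characters left out ...]
152] worldz 0.013807042693626873
332 283 [121 103  80] [0.0001 0.007  0.0204] worldz 0.008590377707538736
332 286 [102  86  65] [ 0.0106  0.006  -0.0059] worldz 0.03492734269570183
332 290 [105  88  66] [ 0.0106  0.0058 -0.0101] worldz 0.039101142061278044
332 294 [105  89  67] [ 0.0111  0.0057 -0.0149] worldz 0.04391356559328918
342 280 [19 63 29] [0.004  0.0118 0.0153] worldz 0.013692533171887792
342 283 [121 104  80] [0.0002 0.0121 0.0201] worldz 0.008900904398760321
342 286 [101  86  64] [ 0.0102  0.0104 -0.0051] worldz 0.034085459388973754
342 290 [105  89  67] [ 0.0101  0.0102 -0.009 ] worldz 0.03799807587719026
342 294 [105  89  67] [ 0.0104  0.0099 -0.0137] worldz 0.04266332987261162
```

```bash
python3 - <<'E'
import pickle
from h import *
L=pickle.load(open("w.pkl","rb"))+[pickle.load(open("w5.pkl","rb"))]
for k,c in enumerate(L):
    M=np.array(c["mount"]); P=[]
    for v in range(0,480,2):
        for u in range(0,640,2):
            d=c["range_z"][v,u]
            if d>0: P.append((M@np.r_[ray(c,(u,v))*d,1])[:3])
    P=np.array(P); P=P[(abs(P[:,1])<.08)&(abs(P[:,0])<.03)&(P[:,2]<(.06 if k<3 else .01))&(P[:,2]>-.06)]
    for lo in np.arange(-.04,.05,.01):
        q=P[(P[:,2]>=lo)&(P[:,2]<lo+.01)]
        if len(q): print(k,round(lo,3),len(q),q.min(0),q.max(0), "min|y|",abs(q[:,1]).min())
E
python3 -c "
from h import *
print(telemetry.current_gripper_width(),telemetry.current_finger_force(),telemetry.current_joint_positions(),telemetry.current_ee_pos())"
```

```text
0 -0.04 400 [-0.0096 -0.0625 -0.04  ] [ 0.0124  0.0618 -0.03  ] min|y| 0.04330993558624214
0 -0.03 360 [-0.0039 -0.0609 -0.0299] [ 0.0126  0.0599 -0.02  ] min|y| 0.043151815243142065
0 -0.02 353 [-0.0086 -0.0598 -0.02  ] [ 0.0126  0.0594 -0.01  ] min|y| 0.04317939609143284
0 -0.01 191 [-0.0088 -0.0597 -0.01  ] [ 0.0123  0.0596 -0.0003] min|y| 0.04327199556578601
0 0.0 1 [0.0064 0.0444 0.0004] [0.0064 0.0444 0.0004] min|y| 0.04438751108222686
1 -0.04 389 [-0.0092 -0.0623 -0.04  ] [ 0.0126  0.0623 -0.03  ] min|y| 0.04321998886730257
1 -0.03 369 [-0.0037 -0.0611 -0.03  ] [ 0.0123  0.0597 -0.02  ] min|y| 0.04312687654386499
1 -0.02 348 [-0.0087 -0.0599 -0.02  ] [ 0.0124  0.0594 -0.01  ] min|y| 0.04311942020613026
1 -0.01 194 [-0.0091 -0.0593 -0.01  ] [ 0.0121  0.0599 -0.0007] min|y| 0.04298337652169004
2 -0.04 81 [ 0.0091 -0.0053 -0.0399] [ 0.0122  0.0052 -0.0302] min|y| 0.0006336594400086981
2 -0.03 79 [ 0.0059 -0.0065 -0.0298] [ 0.012   0.0056 -0.02  ] min|y| 0.000706108043287565
2 -0.02 179 [ 0.0036 -0.0161 -0.02  ] [ 0.0123  0.0156 -0.01  ] min|y| 0.0007756568580989824
2 -0.01 95 [ 0.0095 -0.0158 -0.01  ] [ 0.0122  0.0158 -0.002 ] min|y| 0.000843788047271162
3 -0.04 81 [ 0.0083 -0.0054 -0.0399] [ 0.0111  0.0051 -0.0302] min|y| 0.0005333556259631875
3 -0.03 80 [ 0.0049 -0.0067 -0.03  ] [ 0.0106  0.0055 -0.02  ] min|y| 0.0005783992338062019
3 -0.02 176 [ 0.0029 -0.0164 -0.0199] [ 0.0112  0.0156 -0.01  ] min|y| 0.0006261486688053247
3 -0.01 98 [ 0.0085 -0.0161 -0.01  ] [ 0.0112  0.0155 -0.0023] min|y| 0.0006657576459442269
3 0.0 9 [ 0.018  -0.0124  0.0093] [0.0289 0.0121 0.0098] min|y| 0.010424287508941844
0.000739763993764774 0.0 [ 0.904   0.4424 -0.3619  0.     -0.7665 -1.3419] [0.5089 0.3365 0.029 ]
```

The depth image puts the fingertips at the TCP height, not 25 mm ahead of it. They passed above the rim and the carrier has not moved. I'll back off and feel for the bench to calibrate the tip height.

Run:
```python
from p1h import *
p,_=tool(c,a,.035); robot.move_l(p,rate=.1); robot.sleep(.2)
print(robot.move_l(np.r_[p[:2],.010],rate=.04,contact_N=2.)); 
print(telemetry.current_ee_pos(),telemetry.current_force())
print(robot.move_l(np.r_[p[:2],-.004],rate=.012,contact_N=2.)); print(telemetry.current_ee_pos(),telemetry.current_force(),telemetry.current_time())
```

```text
False
[0.5288 0.379  0.0098] [0.2376 0.3025 0.077 ]
True
[ 0.5288  0.3789 -0.0011] [ 0.0223 -0.2156  5.0041] 14.925
```

```bash
sed -i 's/^Z=.029/Z=.0045/' p1h.py
python3 - <<'E'
from p1h import *
p,_=tool(c,a,.035); robot.move_l(p,rate=.05); robot.move_l(tool(c,a,.016)[0],rate=.05); robot.sleep(.2)
print("hit",robot.move_l(tool(c,a,.004)[0],rate=.012,contact_N=0.9)) 
q=np.array(telemetry.current_ee_pos()); off=(q[:2]-c)@U(a)[1]-.046; print(off,q,telemetry.current_force(),telemetry.current_time())
np.save("off.npy",off)
E
```

```text
hit True
0.010271591530122158 [0.5183 0.3566 0.0042] [0.3726 0.8026 1.4339] 16.5083
```

```bash
cat >> p1h.py <<'E'
OFF=float(np.load("off.npy")) if __import__("os").path.exists("off.npy") else .0103
A1=.05
def path(Lr=.15,ds=.01,n=40):
    P=[(c.copy(),a)]; p=c.copy(); y=a
    for i in range(n):
        dy=min((A1-a)/Lr*ds,A1-y); p=p-U(y+dy/2)[1]*ds; y+=dy; P.append((p.copy(),y))
    return P
E
python3 - <<'E'
from p1h import *
P=path(); fm=0
for p,y in P[1:14]:
    t,o=tool(p,y,OFF); hit=robot.move_l(t,o,rate=.06,contact_N=12); f=np.array(telemetry.current_force()); fm=max(fm,np.linalg.norm(f))
    if hit: print("HIT",t); break
print("planned",p,y,"fmax",fm,f,telemetry.current_time())
w=wcam(); print(fitcarrier([w],[*p,y])); t=vision.camera("top"); print(fitcarrier([t],[*p,y]))
save(w,"w6.png")
E
```

```text
planned [0.47   0.1778] -0.015066666666666548 fmax 1.7844035181914244 [ 0.2142  0.5255 -0.0607] 20.725
(array([ 0.469 ,  0.1766, -0.0103]), np.float64(3661.75))
(array([ 0.469 ,  0.1824, -0.046 ]), np.float64(11905.25))
```

View pics/w6.png

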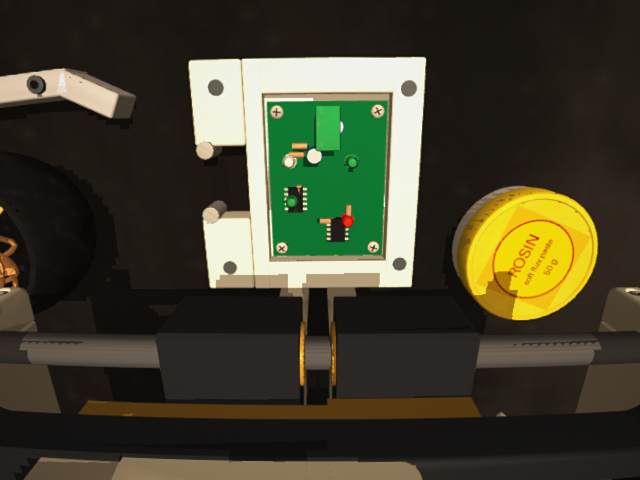

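The picture shows the carrier square against the fingers, centre (310,170), board in its nest, clear of the tin (525,255) and the pot on the left. That is my tenth picture, so the rest is numeric. Next I push on to the rail axis, back off and measure.

```bash
cat >> p1h.py <<'E'
D0=np.array([.5635,.0832]); DA=.05
def indock(p): d=np.array(p[:2])-D0; e,n=U(DA); return np.array([d@e,d@n]+([p[2]-DA] if len(p)>2 else []))
E
python3 - <<'E'
from p1h import *
P=path()
for p,y in P[14:]:
    l=indock(p)[1]-.001
    if l<=0: p=p+U(y)[1]*(-l)
    t,o=tool(p,y,OFF); hit=robot.move_l(t,o,rate=.06,contact_N=12)
    if hit: print("HIT",t); break
    if l<=0: break
print("planned",p,y,indock([*p,y]),telemetry.current_time(),telemetry.current_force())
t,o=tool(p,y,OFF+.025); robot.move_l(t,rate=.1); robot.move_l(np.r_[t[:2],.12],rate=.15)
C=[wcam()]
ex,ey=U(DA); g=np.r_[D0-ex*.17,.18]; robot.reach(g,[np.pi,0,DA]); C.append(wcam()); pickle.dump(C,open("c.pkl","wb"))
for cs in (C[:1],C[1:],C):
    try: r=fitcarrier(cs,[*p,y]); print(r,indock(r[0]))
    except Exception as e: print("err",e)
print(dockfit(C[1]),telemetry.current_time())
E
```

```text
planned [0.4743 0.0797] 0.05 [-0.0893  0.001   0.    ] 23.975 [ 0.335   0.4123 -0.0983]
(array([0.4741, 0.0781, 0.0563]), np.float64(109.0)) [-0.0895 -0.0006  0.0063]
(array([0.4747, 0.078 , 0.0547]), np.float64(247.75)) [-0.0889 -0.0008  0.0047]
(array([0.4744, 0.0782, 0.0548]), np.float64(391.5)) [-0.0893 -0.0005  0.0048]Traceback (most recent call last):
  File "<stdin>", line 16, in <module>
  File "fit.py", line 37, in dockfit
    f=np.polyfit(P[:,0],P[:,1],1); e=abs(P[:,1]-np.polyval(f,P[:,0])); P=P[e<=max(2*np.median(e),.0003)]
                 ~^^^^^
IndexError: too many indices for array: array is 1-dimensional, but 2 were indexed
```

Lateral error is -0.5 mm and yaw error 5 mrad. The wide gripper body would be close to the lamp arm this near the robot. I'll make the first advance with the body turned along x, then swap to the wide face.

Run:
```python
from p1h import *
print(telemetry.current_force(),telemetry.current_time())
ex,ey=U(DA); W=lambda x,y,z:np.r_[D0+ex*x+ey*y,z]
lat=-.0006; o=[np.pi,0,DA+np.pi/2]
robot.move_l(W(-.16,.05,.18),rate=.15); robot.reach(W(-.165,lat,.10),o); robot.move_l(W(-.165,lat,.0045),rate=.12); robot.sleep(.15)
print("hit",robot.move_l(W(-.140,lat,.0045),rate=.015,contact_N=.9)); q=indock(telemetry.current_ee_pos()); print(q,telemetry.current_force())
off=-.0893-.044-q[0]; tgt=-.045-.044-off
hit=robot.move_l(W(tgt,lat,.0045),rate=.04,contact_N=10); print(off,hit,indock(telemetry.current_ee_pos()),telemetry.current_force(),telemetry.current_gripper_width())
robot.move_l(W(tgt-.02,lat,.0045),rate=.08); robot.move_l(W(tgt-.02,lat,.14),rate=.2)
C=[wcam()]; robot.reach(W(-.125,lat,.14),[np.pi,0,DA]); C.append(wcam()); pickle.dump(C,open("c2.pkl","wb"))
g=W(-.045,lat,0)
for cs in (C[:1],C[1:],C):
    try: r=fitcarrier(cs,[g[0],g[1],DA]); print(r,indock(r[0]))
    except Exception as e: print("err",e)
print(telemetry.current_time())
```

```text
[-0.449   0.083   0.5386] 26.825
hit True
[-0.1499 -0.0007 -0.0458] [-0.0183 -0.4165  0.0145]
0.016614938634219423 False [-0.1054 -0.0004 -0.0453] [-0.1051 -0.9701 -0.6317] 0.0007557393082696195
(array([0.5558, 0.0967, 0.1419]), np.float64(28046.0)) [-0.007   0.0139  0.0919]
(array([ 0.5503,  0.0816, -0.0637]), np.float64(13148.75)) [-0.0133 -0.001  -0.1137]
(array([0.5532, 0.0941, 0.0594]), np.float64(41152.25)) [-0.0098  0.0114  0.0094]
34.9
```

```bash
cat >> p1h.py <<'E'
def sample(c,X,Y,z=.014):  # dock-frame grids
    ex,ey=U(DA); q=np.stack([D0[0]+X*ex[0]+Y*ey[0],D0[1]+X*ex[1]+Y*ey[1],np.full_like(X,z)],-1)
    R,t=ext(c); q=q@R.T+t; b=q[...,:2]/q[...,2:]; b=b*(1+c["k1"]*(b**2).sum(-1,keepdims=True))
    return cv2.remap(c["pixels"],(b[...,0]*c["fx"]+c["cx"]).astype(np.float32),(b[...,1]*c["fy"]+c["cy"]).astype(np.float32),cv2.INTER_LINEAR).max(-1)
def rob(u,v):
    u,v=np.array(u),np.array(v)
    for _ in range(4):
        f=np.polyfit(u,v,1); e=abs(v-np.polyval(f,u)); k=e<=max(2*np.median(e),.0004); u,v=u[k],v[k]
    return f
def edges(c,rear,thr=140):
    s=.0002; out=[]
    ys=np.arange(-.04,.04,.001); xs=np.arange(rear-.02,rear+.02,s); X,Y=np.meshgrid(xs,ys); m=sample(c,X,Y)>thr
    u=[(y,xs[r.argmax()]) for y,r in zip(ys,m) if r.any()]; f=rob(*zip(*u)); out.append(f)
    xs=np.arange(rear+.006,rear+.05,.001)
    for g in (1,-1):
        ys=g*np.arange(.062,.035,-s); Y,X=np.meshgrid(ys,xs); m=sample(c,X,Y)>thr
        u=[(x,ys[r.argmax()]) for x,r in zip(xs,m) if r.any()]; out.append(rob(*zip(*u)))
    xm=rear+.025
    print("rear x %.4f yaw %.4f | sides at mid %.4f %.4f -> lat %.4f yaw %.4f %.4f"%(out[0][1],-out[0][0],np.polyval(out[1],xm),np.polyval(out[2],xm),(np.polyval(out[1],xm)+np.polyval(out[2],xm))/2,out[1][0],out[2][0]))
E
python3 - <<'E'
from p1h import *
C=pickle.load(open("c2.pkl","rb"))
for thr in (120,160): edges(C[1],-.089,thr); edges(C[0],-.089,thr)
c=vision.camera("wrist"); w=wcam()
for q,z in (("board",.006),("slot",.007),("carrier",0)): print(q,[(r["conf"],indock(onz(w,r["xy"],z)[:2])) for r in vision.mark_of("wrist",q)[:2]])
E
```

```text
rear x -0.0887 yaw -0.0009 | sides at mid 0.0454 -0.0466 -> lat -0.0006 yaw 0.0060 -0.0033
rear x -0.0900 yaw -0.0007 | sides at mid 0.0468 -0.0467 -> lat 0.0000 yaw -0.0050 -0.0063
rear x -0.0885 yaw -0.0009 | sides at mid 0.0452 -0.0464 -> lat -0.0006 yaw 0.0080 -0.0043
rear x -0.0893 yaw -0.0049 | sides at mid 0.0459 -0.0465 -> lat -0.0003 yaw 0.0066 -0.0064
board [(0.75, array([-0.0511, -0.0019]))]
slot [(0.58, array([-0.2058,  0.2483]))]
carrier [(0.92, array([-0.1868,  0.2716]))]
```

Run:
```python
from p1h import *
ex,ey=U(DA); W=lambda x,z:np.r_[D0+ex*x+ey*-.0004,z]
robot.move_l(W(-.118,.14)); robot.move_l(W(-.118,.0045),rate=.15); robot.sleep(.15)
f0=np.array(telemetry.current_force())
print("hit",robot.move_l(W(-.092,.0045),rate=.02,contact_N=1.0)); q=indock(telemetry.current_ee_pos()); print(q,f0)
F=lambda: (np.array(telemetry.current_force())-f0)
x=q[0]; end=-.044-OFF  # tool x for carrier origin at 0
while x<end-.004:
    x+=.004; h=robot.move_l(W(x,.0045),rate=.03,contact_N=8); f=F(); print("%.4f c=%.4f fx %.2f fy %.2f %s"%(indock(telemetry.current_ee_pos())[0],x-end,f[:2]@ex,f[:2]@ey,h))
    if h: break
print(telemetry.current_time())
```

```text
hit True
[-0.1001 -0.0006 -0.0459] [ 0.3821  0.16   -0.3574]
-0.0960 c=-0.0418 fx -0.91 fy -0.48 False
-0.0919 c=-0.0378 fx -0.72 fy -0.98 False
-0.0876 c=-0.0338 fx -0.18 fy -0.36 False
-0.0835 c=-0.0298 fx -0.38 fy -0.79 False
-0.0796 c=-0.0258 fx -0.60 fy 0.10 False
-0.0756 c=-0.0218 fx -1.49 fy -0.05 False
-0.0716 c=-0.0178 fx -0.70 fy 0.31 False
-0.0676 c=-0.0138 fx -1.63 fy 0.11 False
-0.0636 c=-0.0098 fx -1.25 fy 0.02 False
-0.0596 c=-0.0058 fx -1.11 fy -1.78 False
-0.0567 c=-0.0018 fx -5.11 fy -0.34 False
40.6167
```

```bash
cat > push.py <<'E'
from p1h import *
import sys
ex,ey=U(DA); W=lambda x,z:np.r_[D0+ex*x+ey*-.0004,z]
f0=np.array([.38,.16,-.36]); end=-.044-OFF
x=float(sys.argv[1])+end; stop=float(sys.argv[2])+end; pk=0
while x<stop:
    x+=.0006; h=robot.move_l(W(x,.0045),rate=.02,contact_N=9); f=np.array(telemetry.current_force())-f0; a=indock(telemetry.current_ee_pos()); fx=-f[:2]@ex
    print("cmd %.4f act %.4f lat %.4f fx %.2f fy %.2f fz %.2f %s"%(x-end,a[0]-end,a[1],fx,f[:2]@ey,f[2],h))
    pk=max(pk,fx)
    if h or fx>16: print("STOP"); break
    if pk>6 and fx<1.5: print("DROP"); break
print(telemetry.current_time())
E
python3 push.py -.0018 .012
```

```text
cmd -0.0012 act -0.0024 lat -0.0007 fx 8.03 fy 0.95 fz 4.77 False
cmd -0.0006 act -0.0023 lat -0.0008 fx 9.98 fy 1.37 fz 6.23 False
cmd 0.0000 act -0.0021 lat -0.0009 fx 10.55 fy 1.78 fz 7.76 False
cmd 0.0006 act -0.0017 lat -0.0010 fx 10.77 fy 1.83 fz 9.73 False
cmd 0.0012 act -0.0012 lat -0.0011 fx 11.17 fy 1.52 fz 8.91 False
cmd 0.0018 act -0.0005 lat -0.0012 fx 10.80 fy 1.27 fz 8.18 False
cmd 0.0024 act 0.0006 lat -0.0011 fx 8.15 fy 0.17 fz 6.32 False
cmd 0.0030 act 0.0022 lat -0.0007 fx 4.19 fy 0.12 fz 2.75 False
cmd 0.0036 act 0.0041 lat -0.0002 fx 1.70 fy 0.81 fz -1.51 False
cmd 0.0042 act 0.0047 lat -0.0002 fx 1.08 fy -0.20 fz -0.95 False
DROP
43.1167
```

```bash
sed -i 's/fx>16/fx>float(sys.argv[3])/; s/pk>6/pk>7.5/' push.py; python3 push.py .0042 .012 7
```

```text
cmd 0.0048 act 0.0050 lat -0.0003 fx 1.21 fy 0.16 fz -0.14 False
cmd 0.0054 act 0.0055 lat -0.0004 fx 1.34 fy -0.74 fz 0.04 False
cmd 0.0060 act 0.0062 lat -0.0004 fx 1.14 fy -0.46 fz 0.83 False
cmd 0.0066 act 0.0067 lat -0.0004 fx 1.24 fy -0.46 fz 1.02 False
cmd 0.0072 act 0.0073 lat -0.0004 fx 1.99 fy -0.23 fz 1.10 False
cmd 0.0078 act 0.0077 lat -0.0004 fx 3.21 fy 0.06 fz 1.23 False
cmd 0.0084 act 0.0080 lat -0.0005 fx 4.73 fy 1.12 fz 3.12 False
cmd 0.0090 act 0.0085 lat -0.0005 fx 5.17 fy 1.77 fz 4.60 False
cmd 0.0096 act 0.0087 lat -0.0006 fx 6.30 fy 2.75 fz 5.23 False
cmd 0.0102 act 0.0090 lat -0.0007 fx 7.60 fy 1.50 fz 4.86 False
STOP
45.6167
```

```bash
python3 push.py .0102 .026 15
```

```text
cmd 0.0108 act 0.0094 lat -0.0008 fx 8.23 fy 2.64 fz 6.31 False
cmd 0.0114 act 0.0095 lat -0.0009 fx 8.86 fy 2.78 fz 7.32 False
cmd 0.0120 act 0.0095 lat -0.0010 fx 11.84 fy 3.61 fz 7.83 False
cmd 0.0126 act 0.0096 lat -0.0011 fx 13.13 fy 4.23 fz 9.69 False
cmd 0.0132 act 0.0096 lat -0.0012 fx 15.93 fy 4.10 fz 10.26 False
STOP
46.8667
```

Run:
```python
from p1h import *
ex,ey=U(DA); W=lambda x,z,l=-.0004:np.r_[D0+ex*x+ey*l,z]; end=-.044-OFF
print(telemetry.current_ee_pos())
robot.move_l(W(end-.006,.007),rate=.04); robot.sleep(.2); f0=np.array(telemetry.current_force()); print(f0)
h=robot.move_l(W(end+.013,.007),rate=.01,contact_N=1.2); a=indock(telemetry.current_ee_pos()); print(h,a[0]-end,a[1],telemetry.current_force(),telemetry.current_time())
w=wcam(); pickle.dump(w,open("c3.pkl","wb"))
for q,z in (("board",.006),("plate",.005),("slot",.007)): print(q,[(round(r["conf"],2),indock(onz(w,r["xy"],z)[:2])) for r in vision.mark_of("wrist",q)[:2]])
try: edges(w,-.036)
except Exception as e: print(e)
```

```text
[0.519  0.0798 0.0039]
[ 0.3189  0.4867 -0.8335]
True 0.008196455313645552 -0.0006269996975632788 [0.6428 0.0536 0.0576] 49.0417
board [(0.82, array([0.0031, 0.0001]))]
plate []
slot []
rear x -0.0335 yaw -0.0032 | sides at mid 0.0454 -0.0492 -> lat -0.0019 yaw 0.0025 -0.3390
```

The carrier sprang back 1.4 mm from the solid stop and stays there. That matches the catch-held position. The resistance also began (c = -2.4 mm) and dropped (about +3 mm) where the dowel and roller geometry predicts, so it has snapped in. I'll retreat, check once and hand in.

Run:
```python
from p1h import *
ex,ey=U(DA); W=lambda x,z,l=-.0004:np.r_[D0+ex*x+ey*l,z]; end=-.044-OFF
robot.move_l(W(end-.012,.007),rate=.06); robot.move_l(W(end-.012,.13),rate=.15); robot.sleep(.3)
w=wcam(); 
try: edges(w,-.035)
except Exception as e: print(e)
print([(round(r["conf"],2),indock(onz(w,r["xy"],.006)[:2])) for r in vision.mark_of("wrist","board")[:2]])
t=vision.camera("top")
for q in ("flux_tin","spout_bottle"): print(q,[(round(r["conf"],2),onz(t,r["xy"],0)) for r in vision.mark_of("top",q)[:2]])
m=w["range_z"]; ex_,n_=U(DA)
for x,y in ((-.03,.04),(-.03,-.04),(.045,.035),(.045,-.035),(-.0,.0)):
    g=np.r_[D0+ex*x+ey*y,.014]; p=depthpt(w,proj(w,g)); print(x,y,p[2])
print(telemetry.current_time()); robot.sign_off()
```

```text
rear x -0.0338 yaw 0.0002 | sides at mid 0.0565 -0.0565 -> lat -0.0000 yaw 0.2373 -0.2171
[(0.76, array([ 0.002 , -0.0006]))]
flux_tin []
spout_bottle [(0.68, array([0.6564, 0.2654, 0.    ]))]
-0.03 0.04 0.013494699084527174
-0.03 -0.04 0.01377425278468214
0.045 0.035 0.01436888261366186
0.045 -0.035 0.014097973666073101
-0.0 0.0 0.013406269179671998
51.2417
the job is handed in; nothing more can be done
```

I handed the job in at 51 s. By force feel, position and geometry, the carrier is snapped in and held by the catch, flat with the board in its nest; pushes read at most about 16 N along the rails (about 19 N overall). The last camera check found the bottle in place but did not detect the flux tin, which was last seen clear of the carrier mid-push.

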